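# Right the sugar shaker pot, cap it with both lids, then lift off the outer lid

## Robot

A 7-joint arm with a two-finger parallel gripper is mounted at the origin on the work surface. World frame = base frame: x ahead of the robot, y to its left, z up, the work surface at z = 0. Lengths are in m, angles in rad, forces in N, time in s.
With the tool pointing down it reaches from about 0.4 to 0.85 m from the base axis. Payload 4.5 kg.
Tool frame: the origin (TCP) lies on the centre line of the jaws, within the pads' length; the fingertips stand 8 mm ahead of it and the grasp point (between the pads) lies 11 mm behind it; z points along the fingers, x is the direction in which the jaws open and shut, and the axes are right-handed (so a half turn about z gives the same grasp; the last joint's range is limited). The gripper opens to 88 mm and grips with 3 to 60 N. Pads are 18 mm wide; open, the fingers measure 123 mm over their backs; the gripper's body (75 mm by 187 mm) begins 45 mm behind the grasp point.
Start: joints at [1.171, 0.689, -0.195, 1.565, 0.157, 0.902, -0.215], TCP at [0.263, -0.567, 0.247] pointing down, gripper open.
Joint ranges: [-3.01, 3.01], [-0.46, 2.08], [-1.47, 1.51], [0.13, 2.56], [-1, 4.14], [0.04, 2.09], [-2.66, 2.66]. Speed limits (rad/s): [2.57, 2.57, 3.14, 3.14, 3.14, 3.14, 3.14].

## Interface

Orientations are given as a unit quaternion [x, y, z, w].
In Python, from plant import r gives the robot as it stands.
- The arm moves only by the shell command python3 -m pendant 'ROWS' [FORCE]. ROWS is JSON, a list of rows, each a list of 3 entries, a list of its own where there are three numbers: the turn, a rotation vector about the tool's x, y, z in rad, then the shift along the tool's x, y, z in m, then the opening, from 0 (shut) to 1 (fully open). In form: [[[wx, wy, wz], [tx, ty, tz], claw], ...]. A call has 1 to 10 rows; each row is the pose to reach, as a shift and turn from the pose commanded when the call began, along the tool's axes at that moment; what a row does not reach only later rows make up. A row lasts 1/10 s, in which the tool goes at most 50 mm and 8.59 degrees, less where a joint would pass 70% of its speed; a pose out of reach is approached as far as the arm can. A call with a gripper value outside its range is refused whole. The fingers move at their own pace and stop on an object; FORCE is the grip in N (left out, the last holds). Time passes only in rows, so rows that repeat a pose let the fingers close. It gives the time, the measured TCP pose, the force and the opening at its end, in the units of the state.
- r.get_state(): the state, without advancing time (a new reading comes with each control period).
- r.snapshot(name): name is "side" or "top" or "wrist"; returns a dict with "image" (420x560x3 uint8, red, green, blue), "mtx" (3x3 intrinsics, pixels), "R" (3x3) and "t" (3): a world point X has camera coordinates R X + t; the wrist camera has in their place "T_tool_cam" (4x4, takes a point from camera to tool coordinates, whose origin is the TCP and whose axes are the tool frame's). Camera axes: x right, y down, z forward; pixel columns grow to the right and rows downward; lengths in m; the calibration is good to about 2 mm. A picture is of the moment at which its call begins: read the wrist's pose just before it. There is no depth.
- r.finish_job(): hands the job in, once; it reports no verdict.
The state is a dict: "clock": time; "q": joint angles; "qd": joint speeds; "joint_torque": joint torques, N m; "tool_pos": TCP position; "eef_rot": TCP orientation; "contact_force": force on the tool from outside, world axes, zero at the start; "moment": the same for the moment, N m; "opening": opening from 0.0 (shut) to 1.0 (fully open).
Only numpy, scipy, OpenCV 4.12 (cv2) and the standard library are available. Lean on these libraries where they do the work, as an engineer would, in place of code of your own. Each camera call takes 0.05 s, during which the arm holds its last target. There are 200 camera calls.

## Task

The freshly washed, empty blue sugar pot has fallen over: stand it upright on the steel top and let go, then pick up its two nested lids together by the brass inner shaker lid, lower them as one onto the pot until the inner lid is fully seated, and let go. Then take the wooden outer lid alone by its knob and lift it straight up, leaving the inner lid seated and undisturbed, and finish while still holding the outer lid level in the gripper, at least 6 cm above the inner lid. The two lids must not come apart before they are seated, and leave the cup, pitcher, tamper and clip where they are.

Things in the scene. Friction and masses are not known exactly. Their poses are not given: they have to be found in the camera images.
- pot: blue ceramic sugar pot with two white bands, 62 x 62 mm outside, 78 mm tall, walls 5 mm, round mouth 47 mm across in a 10 mm thick top. Loose, about 0.26 kg. Origin: centre of its underside; +z points out of the mouth. Starts lying on a side face: z axis level, x axis level (62 mm wide along it), -y up (62 mm high). Standing, its origin is at height 0 and its rim at 78 mm.
- pot_mouth (a point): centre of the pot's mouth, in the plane of the rim, 78 mm along +z from the pot's origin
- inner_lid: round brass shaker lid, 0.13 kg: plug 12 mm tall, 41 mm across (34 at its foot), to go into the pot's mouth; above it a flange 60 mm across, 12 to 26 mm above the origin, that rests on the pot's rim and is gripped by its edge from above; then a boss 36 mm across, 6.5 mm tall, under the outer lid. Origin: centre of the plug's underside, z up. Starts on its plug on the trivet.
- inner_seat (a point): centre of the underside of the inner lid's flange, 12 mm above the inner lid's origin; coincides with pot_mouth when seated
- inner_top (a point): centre of the flange's top face, 26 mm above the inner lid's origin; the nested outer lid's origin lies here
- outer_lid: dark wooden outer lid, 0.07 kg: cap 52 mm across, 13 mm tall, whose hollow skirt (42 mm inside, 8 mm deep) sits loosely over the inner lid's boss and rests on its flange; on top a round knob 24 mm across, 13 to 37 mm above the origin. Nothing locks it. Origin: centre of its underside, z up. Starts nested on the inner lid.
- trivet: fixed round cork trivet, 110 mm across, 6 mm thick, on which the lids start; origin: centre of its underside
- cup: bystander: black glass espresso cup, 64 mm across, 58 mm tall, origin centre of its underside
- pitcher: bystander: steel milk pitcher, 80 mm across, 95 mm tall, handle reaching 69 mm from its axis along its +x; origin centre of its underside
- tamper: bystander: coffee tamper standing up, steel foot 56 mm across, pale oak handle, 86 mm tall, origin centre of its underside
- clip: bystander: red plastic bag clip lying flat, 80 mm along its x, 16 mm along y, 18 mm tall, origin centre of its underside
There are look-alikes about, which are no part of the job. Leave any green or red look-alike of the inner_lid alone.

How it is judged:
By the outcome, as a careful person would: the job done as asked, in the order asked, and still so for the second after the job is handed in, while the arm keeps its last pose, push and grip.
It also fails if it takes over 64 s, if anything falls off the work surface, if the arm or the gripper's body presses on something with over 40 N, if the wrist force passes 120 N, or if a joint passes its speed limit or range.

## Working session

There is one attempt and no reset: what is moved stays moved. The work goes in short steps, Python scripts to look and compute and a shell command to move; the robot and the scene stay as the last step left them, time stands still between calls to the robot, and variables do not carry over. Pictures are saved under pics/ and viewed, about 8 in all and at most 12, crops included, and the job is handed in when it is done.

```bash
mkdir -p pics; cat > h.py <<'E'
import numpy as np, cv2
from plant import r
from scipy.spatial.transform import Rotation as Ro
def snap(n,f):
    s=r.get_state(); d=r.snapshot(n); cv2.imwrite('pics/'+f+'.png',d['image'][:,:,::-1])
    K=np.array(d['mtx'])
    if n=='wrist':
        T=np.array(d['T_tool_cam']); Rt=Ro.from_quat(s['eef_rot']).as_matrix()
        Rw=Rt@T[:3,:3]; c=Rt@T[:3,3]+np.array(s['tool_pos'])
    else:
        Rw=np.array(d['R']).T; c=-Rw@np.array(d['t'])
    np.savez('pics/'+f+'.npz',K=K,Rw=Rw,c=c); return d['image']
def ray(f,u,v):
    z=np.load('pics/'+f+'.npz'); w=z['Rw']@np.linalg.inv(z['K'])@np.array([u,v,1.]); return z['c'],w
def pl(f,u,v,h):
    c,w=ray(f,u,v); return c+w*(h-c[2])/w[2]
def proj(f,X):
    z=np.load('pics/'+f+'.npz'); p=z['K']@(z['Rw'].T@(np.array(X)-z['c'])); return p[:2]/p[2]
E
python3 - <<'E'
from h import *
a=snap('top','top0');b=snap('side','side0')
for f in('top0','side0'):
    z=np.load('pics/'+f+'.npz');print(f,z['c'].round(3),z['K'].round(1).tolist(),z['Rw'].round(2).tolist())
s=r.get_state();print(s)
E
```

```text
top0 [0.425 0.028 0.916] [[450.5, 0.0, 281.8], [0.0, 450.5, 209.7], [0.0, 0.0, 1.0]] [[-0.01, -0.99, 0.16], [-1.0, 0.02, 0.01], [-0.01, -0.16, -0.99]]
side0 [0.433 0.589 0.559] [[391.4, 0.0, 276.9], [0.0, 391.4, 212.2], [0.0, 0.0, 1.0]] [[-0.98, -0.12, 0.16], [-0.2, 0.65, -0.73], [-0.02, -0.75, -0.66]]
{'clock': 0.1, 'q': array([ 1.17081996,  0.68989188, -0.19450599,  1.56621465,  0.15731313,
        0.90249301, -0.21512634]), 'qd': array([ 0.00215756, -0.00178389,  0.00053819, -0.00152715, -0.0020753 ,
        0.00217778, -0.00156119]), 'joint_torque': array([-2.77804735e-03, -5.28500462e+01, -1.27141122e+00, -1.53836060e+01,
       -5.25876344e-02,  2.01436691e-03, -6.43854463e-06]), 'tool_pos': array([ 0.2624133 , -0.56664839,  0.24600176]), 'eef_rot': array([ 8.42715706e-01, -5.38358231e-01, -7.15106549e-04, -3.76155928e-04]), 'contact_force': array([0.43879358, 0.0268632 , 0.65745116]), 'moment': array([ 0.01671112, -0.00759462, -0.01711495]), 'opening': 0.9971023413263089}
```

View pics/top0.png

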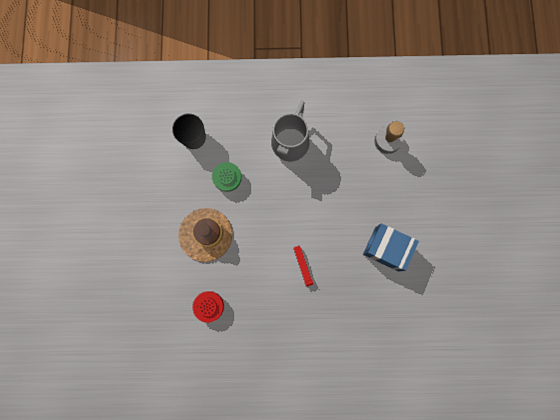

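View pics/side0.png

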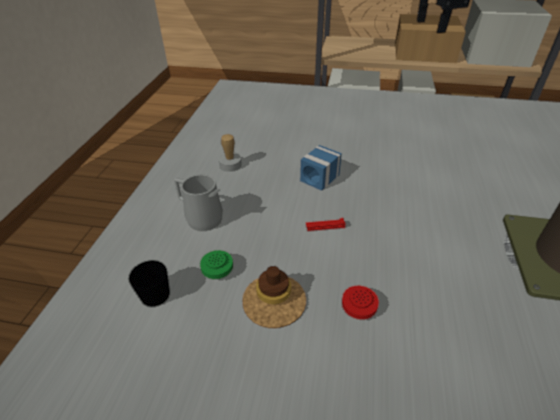

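```bash
python3 - <<'E'
from h import *
a=cv2.imread('pics/top0.png');b=cv2.imread('pics/side0.png')
A=cv2.resize(a[215:285,350:440],None,fx=6,fy=6,interpolation=cv2.INTER_CUBIC)[:, :]
B=cv2.resize(b[140:195,290:350],None,fx=4,fy=4,interpolation=cv2.INTER_CUBIC)
C=np.zeros((420,800,3),np.uint8);C[:,:540]=A;C[:220,550:790]=B;cv2.imwrite('pics/crop0.png',C)
for n,im in(('top0',a),('side0',b)):
    h=cv2.cvtColor(im,cv2.COLOR_BGR2HSV)
    for nm,lo,hi in(('blue',(95,90,30),(125,255,255)),('cork',(5,80,60),(25,255,255)),('dkwood',(0,50,20),(14,255,110)),('green',(45,100,30),(80,255,255))):
        m=cv2.inRange(h,lo,hi); m[:60]=0 
        if n=='side0': m[:140]=0;m[:,:120]=0;m[:,500:]=0
        k,l,st,c=cv2.connectedComponentsWithStats(m)
        for i in np.argsort(-st[1:,4])[:3]+1: print(n,nm,st[i].tolist(),c[i].round(1))
E
```

```text
top0 blue [376, 230, 35, 38, 673] [394.9 249.5]
top0 blue [364, 224, 23, 33, 351] [375.1 240.3]
top0 blue [397, 240, 22, 31, 135] [409.4 255.8]
top0 cork [179, 208, 53, 54, 2123] [205.  234.6]
top0 cork [0, 60, 161, 4, 347] [61.4 60.8]
top0 cork [386, 121, 18, 19, 243] [394.8 129.9]
top0 dkwood [194, 219, 26, 26, 525] [206.3 231.4]
top0 dkwood [209, 248, 8, 9, 28] [212.3 251.7]
top0 dkwood [222, 231, 10, 10, 27] [227.  236.1]
top0 green [213, 163, 28, 27, 494] [226.1 175.7]
side0 blue [301, 158, 25, 32, 579] [312.5 173.1]
side0 blue [310, 149, 28, 34, 292] [327.1 160.8]
side0 cork [243, 267, 63, 61, 2597] [273.5 300.8]
side0 cork [120, 140, 53, 68, 1825] [137.2 162.4]
side0 cork [222, 140, 12, 19, 177] [228.  147.7]
side0 dkwood [259, 266, 29, 30, 674] [273.  281.2]
side0 dkwood [362, 307, 17, 13, 54] [369.9 315.1]
side0 dkwood [343, 222, 3, 6, 11] [344.4 224.6]
side0 green [200, 250, 33, 29, 740] [216.3 264.3]
```

View pics/crop0.png

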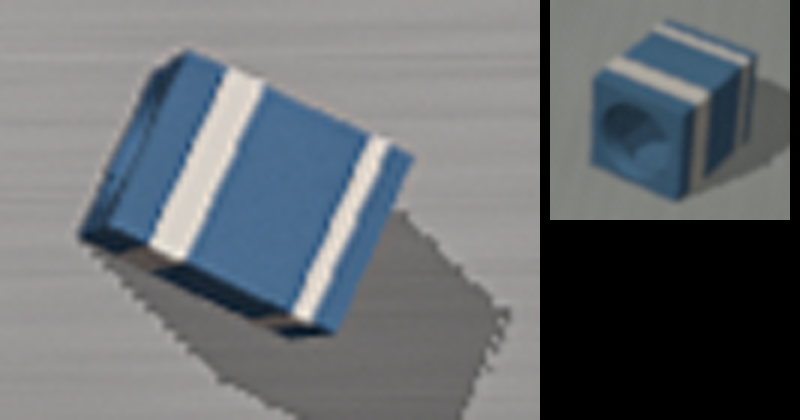

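```bash
python3 - <<'E'
from h import *
cs=[pl('top0',350+u/6-.4,215+v/6-.4,.062) for u,v in((188,50),(108,230),(412,155),(335,332))]
for c in cs: print(c.round(4))
a,b,c,d=cs
print(np.linalg.norm(a-b),np.linalg.norm(a-c),np.linalg.norm(b-d))
m=(a+b-c-d);m/=np.linalg.norm(m);x=(a-b);x/=np.linalg.norm(x)
print('m',m,np.degrees(np.arctan2(m[1],m[0])),np.degrees(np.arctan2(x[1],x[0])),'mid',(a+b+c+d)/4)
# side check: top corners from side crop
for u,v in((595,75),(700,103),(662,22),(755,52)):print('side',pl('side0',290+(u-550)/4,140+v/4,.062).round(4))
for f,u,v in(('top0',205,234.6),('side0',274.5,299)):print('trivet',f,pl(f,u,v,.006).round(4))
s=r.get_state();R=Ro.from_quat(s['eef_rot']).as_matrix();print(R.round(3))
E
```

```text
[ 0.5383 -0.1537  0.062 ]
[ 0.4817 -0.1258  0.062 ]
[ 0.5038 -0.2226  0.062 ]
[ 0.4488 -0.1951  0.062 ]
0.06317532666728529 0.07697441618331352 0.07666113157567349
m [0.438052   0.89894963 0.        ] 64.02034290306452 -26.251762170100264 mid [ 0.49315973 -0.17428917  0.062     ]
side [ 0.5367 -0.153   0.062 ]
side [ 0.4753 -0.1355  0.062 ]
side [ 0.5062 -0.2155  0.062 ]
side [ 0.4495 -0.1923  0.062 ]
trivet top0 [0.5274 0.1921 0.006 ]
trivet side0 [0.5275 0.1957 0.006 ]
[[ 0.42  -0.907 -0.001]
 [-0.907 -0.42   0.001]
 [-0.002  0.    -1.   ]]
```

```bash
cat >> h.py <<'E'
def pose(phi,x,tilt):
    "jaw axis heading phi deg, tool down, then turned tilt deg about tool x"
    c,s=np.cos(np.radians(phi)),np.sin(np.radians(phi))
    R=np.array([[c,s,0],[s,-c,0],[0,0,-1]])
    return R@Ro.from_euler('x',tilt,degrees=True).as_matrix()
def rel(phi,tilt,G,s=None):
    "G: grasp point target; prints turn, shift from the present pose"
    s=s or r.get_state();R0=Ro.from_quat(s['eef_rot']).as_matrix();R=pose(phi,0,tilt)
    p=np.array(G)+.011*R[:,2]
    print('turn',Ro.from_matrix(R0.T@R).as_rotvec().round(4).tolist(),'shift',(R0.T@(p-s['tool_pos'])).round(4).tolist(),'q',s['q'].round(2).tolist(),'G',(np.array(s['tool_pos'])-.011*R0[:,2]).round(4).tolist())
E
python3 - <<'E'
from h import *
rel(-26,45,(.5,-.161,.25)); rel(-26,-45,(.5,-.161,.25))
E
```

```text
turn [0.7536, -0.2665, -0.6478] shift [-0.2731, -0.3921, 0.0042] q [1.17, 0.69, -0.19, 1.57, 0.16, 0.9, -0.22] G [0.2624, -0.5667, 0.257]
turn [-0.7544, 0.2696, -0.6466] shift [-0.2633, -0.3801, 0.0042] q [1.17, 0.69, -0.19, 1.57, 0.16, 0.9, -0.22] G [0.2624, -0.5667, 0.257]
```

```bash
python3 -m pendant '[[[0.754,-0.266,-0.648],[-0.273,-0.392,0.004],1],[[0.754,-0.266,-0.648],[-0.273,-0.392,0.004],1],[[0.754,-0.266,-0.648],[-0.273,-0.392,0.004],1],[[0.754,-0.266,-0.648],[-0.273,-0.392,0.004],1],[[0.754,-0.266,-0.648],[-0.273,-0.392,0.004],1],[[0.754,-0.266,-0.648],[-0.273,-0.392,0.004],1],[[0.754,-0.266,-0.648],[-0.273,-0.392,0.004],1],[[0.754,-0.266,-0.648],[-0.273,-0.392,0.004],1],[[0.754,-0.266,-0.648],[-0.273,-0.392,0.004],1],[[0.754,-0.266,-0.648],[-0.273,-0.392,0.004],1]]'
python3 - <<'E'
from h import *
rel(-26,45,(.5,-.161,.25)); rel(-26,-45,(.5,-.161,.15)); rel(-26,45,(.5,-.161,.06))
E
```

```text
clock: 1.1
tool_pos: [0.5043, -0.1503, 0.2431]
eef_rot: [0.9, -0.205, 0.086, -0.374]
contact_force: [-0.1, 0.6, 0.1]
opening: 1.002
turn [-0.0018, 0.0024, 0.0041] shift [0.0008, 0.0033, -0.002] q [1.12, 0.86, -0.87, 1.9, -0.29, 0.63, 0.25] G [0.5009, -0.1574, 0.2509]
turn [-1.5726, -0.0013, 0.0051] shift [0.0006, 0.0851, 0.0576] q [1.12, 0.86, -0.87, 1.9, -0.29, 0.63, 0.25] G [0.5009, -0.1574, 0.2509]
turn [-0.0018, 0.0024, 0.0041] shift [0.0005, 0.1378, 0.1321] q [1.12, 0.86, -0.87, 1.9, -0.29, 0.63, 0.25] G [0.5009, -0.1574, 0.2509]
```

```bash
python3 -m pendant '[[[-1.572,0,0.005],[0,0,0],1],[[-1.572,0,0.005],[0,0,0],1],[[-1.572,0,0.005],[0,0,0],1],[[-1.572,0,0.005],[0,0,0],1],[[-1.572,0,0.005],[0,0.01,0],1],[[-1.572,0,0.005],[0,0.01,0],1],[[-1.572,0,0.005],[0,0.01,0],1],[[-1.572,0,0.005],[0,0.01,0],1],[[-1.572,0,0.005],[0,0.01,0],1],[[-1.572,0,0.005],[0,0.01,0],1]]'
python3 - <<'E'
from h import *
m=np.array([.438,.899,0]);G=np.array([.4998,-.1608,.035])
rel(-26,-45,G+.09*np.array([0,0,1])+.06*m)
E
```

```text
clock: 2.1
tool_pos: [0.5015, -0.16, 0.2363]
eef_rot: [0.911, -0.212, -0.078, 0.344]
contact_force: [-0.6, 0.4, -0.8]
opening: 1.0
turn [-0.0649, -0.0015, -0.0047] shift [-0.0018, -0.1167, 0.056] q [-0.24, 0.77, 0.2, 1.76, 0.54, 1.08, -0.9] G [0.5046, -0.1535, 0.2446]
```

```bash
python3 -m pendant '[[[-0.065,-0.0015,-0.005],[-0.002,-0.117,0.056],1],[[-0.065,-0.0015,-0.005],[-0.002,-0.117,0.056],1],[[-0.065,-0.0015,-0.005],[-0.002,-0.117,0.056],1],[[-0.065,-0.0015,-0.005],[-0.002,-0.117,0.056],1],[[-0.065,-0.0015,-0.005],[-0.002,-0.117,0.056],1]]'
python3 - <<'E'
from h import *
rel(-26,-45,[.4998,-.1608,.035])
im=snap('wrist','w1'); 
h=cv2.cvtColor(im,cv2.COLOR_RGB2HSV)
cv2.imwrite('pics/w1b.png',cv2.resize(im[:,:,::-1],None,fx=1,fy=1))
m=np.array([.438,.899,0]);x=np.array([.899,-.438,0]);C=np.array([.4932,-.1743,.062])
for a in(1,-1):
  for b in(1,-1): print(proj('w1',C+a*.039*m+b*.031*x).round(1))
E
```

```text
clock: 2.6
tool_pos: [0.5215, -0.1148, 0.1172]
eef_rot: [0.901, -0.208, -0.087, 0.371]
contact_force: [0.0, -0.8, 1.3]
opening: 0.999
turn [-0.0032, 0.0034, 0.0007] shift [0.001, -0.0218, 0.1052] q [-0.31, 1.01, 0.19, 1.7, 0.53, 1.02, -1.04] G [0.525, -0.1078, 0.125]
[327.8 213.7]
[233.  213.5]
[316.1 254.9]
[245.1 254.8]
```

View pics/w1b.png

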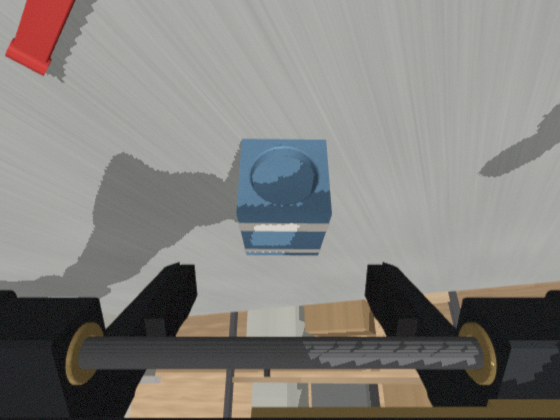

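The pot's mouth faces the gripper: its rim edge runs from (237,221) to (330,220), centred between the fingers and within about 2 mm of my estimate. Approaching now.

```bash
python3 -m pendant '[[[0,0.003,0],[0.001,-0.022,0.02],1],[[0,0.003,0],[0.001,-0.022,0.04],1],[[0,0.003,0],[0.001,-0.022,0.06],1],[[0,0.003,0],[0.001,-0.022,0.08],1],[[0,0.003,0],[0.001,-0.022,0.095],1],[[0,0.003,0],[0.001,-0.022,0.105],1],[[0,0.003,0],[0.001,-0.022,0.105],1]]'
python3 -m pendant '[[[0,0,0],[0,0,0],0],[[0,0,0],[0,0,0],0],[[0,0,0],[0,0,0],0],[[0,0,0],[0,0,0],0],[[0,0,0],[0,0,0],0],[[0,0,0],[0,0,0],0]]' 30
python3 - <<'E'
from h import *
rel(-26,-45,[.4998,-.1608,.035]); rel(-26,-45,[.4998,-.1608,.16])
E
```

```text
clock: 3.35
tool_pos: [0.4964, -0.1684, 0.0278]
eef_rot: [0.901, -0.209, -0.086, 0.371]
contact_force: [0.7, -0.3, 0.4]
opening: 0.996
clock: 3.95
tool_pos: [0.4976, -0.1661, 0.0268]
eef_rot: [0.901, -0.208, -0.085, 0.37]
contact_force: [1.0, 3.3, 4.9]
opening: 0.705
turn [-0.0058, -0.0012, 0.0007] shift [-0.0003, 0.0017, 0.0012] q [-0.27, 1.15, 0.23, 1.77, 0.61, 0.79, -1.13] G [0.501, -0.1591, 0.0347]
turn [-0.0058, -0.0012, 0.0007] shift [-0.0003, 0.0896, -0.0877] q [-0.27, 1.15, 0.23, 1.77, 0.61, 0.79, -1.13] G [0.501, -0.1591, 0.0347]
```

```bash
python3 -m pendant '[[[0,0,0],[0,0.014,-0.014],0],[[0,0,0],[0,0.035,-0.035],0],[[0,0,0],[0,0.057,-0.057],0],[[0,0,0],[0,0.078,-0.078],0],[[0,0,0],[0,0.09,-0.088],0],[[0,0,0],[0,0.09,-0.088],0]]' 35
python3 -m pendant '[[[0.14,0,0],[0,0,0],0],[[0.28,0,0],[0,0,0],0],[[0.42,0,0],[0,0,0],0],[[0.56,0,0],[0,0,0],0],[[0.7,0,0],[0,0,0],0],[[0.84,0,0],[0,0,0],0],[[0.98,0,0],[0,0,0],0],[[1.12,0,0],[0,0,0],0],[[1.26,0,0],[0,0,0],0],[[1.4,0,0],[0,0,0],0]]'
python3 - <<'E'
from h import *
rel(-26,45,[.5,-.175,.12])
E
```

```text
clock: 4.55
tool_pos: [0.4965, -0.1688, 0.1535]
eef_rot: [0.901, -0.209, -0.085, 0.37]
contact_force: [0.9, 0.3, -3.3]
opening: 0.702
clock: 5.55
tool_pos: [0.495, -0.1694, 0.1517]
eef_rot: [0.927, -0.215, 0.069, -0.3]
contact_force: [-0.0, 0.5, -5.2]
opening: 0.702
turn [0.1603, 0.0001, -0.0022] shift [0.007, 0.0191, 0.0349] q [1.08, 0.96, -0.85, 1.94, 0.09, 0.47, -0.05] G [0.4922, -0.1752, 0.1606]
```

```bash
python3 -m pendant '[[[0.1,0,-0.002],[0.002,0.01,0.018],0],[[0.16,0,-0.002],[0.007,0.019,0.035],0],[[0.16,0,-0.002],[0.007,0.019,0.035],0],[[0.16,0,-0.002],[0.007,0.019,0.035],0],[[0.16,0,-0.002],[0.007,0.019,0.035],0]]'
python3 - <<'E'
from h import *
rel(-26,45,[.5,-.175,.057])
a=snap('side','s2'); b=snap('top','t2')
C=np.zeros((400,800,3),np.uint8)
C[:,:400]=cv2.resize(a[80:200,250:370],(400,400),interpolation=2)
C[:,400:]=cv2.resize(b[190:310,320:440],(400,400),interpolation=2)
cv2.imwrite('pics/c2.png',C[:,:,::-1])
E
```

```text
clock: 6.05
tool_pos: [0.5049, -0.166, 0.1142]
eef_rot: [0.902, -0.206, 0.086, -0.37]
contact_force: [-0.1, 0.7, -2.6]
opening: 0.701
turn [0.0067, 0.0015, 0.0048] shift [-0.0006, 0.0474, 0.0445] q [1.16, 1.13, -0.93, 1.91, 0.09, 0.46, 0.05] G [0.5015, -0.1729, 0.1221]
```

View pics/c2.png

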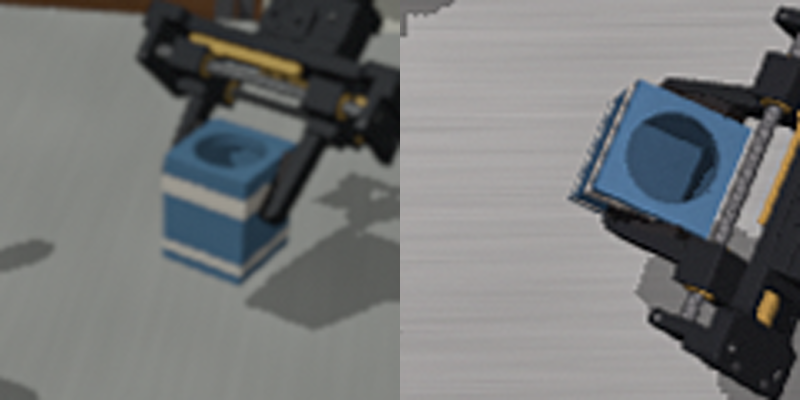

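```bash
python3 -m pendant '[[[0.006,0.001,0.005],[-0.0005,0.01,0.009],0],[[0.006,0.001,0.005],[-0.0005,0.02,0.018],0],[[0.006,0.001,0.005],[-0.0005,0.03,0.028],0],[[0.006,0.001,0.005],[-0.0005,0.037,0.035],0],[[0.006,0.001,0.005],[-0.0005,0.042,0.04],0],[[0.006,0.001,0.005],[-0.0005,0.042,0.04],0]]'
python3 -m pendant '[[[0,0,0],[0,0.0015,0.0015],0],[[0,0,0],[0,0.0025,0.0025],0],[[0,0,0],[0,0.0025,0.0025],0]]'
python3 -m pendant '[[[0,0,0],[0,0.001,0.001],0],[[0,0,0],[0,0.002,0.002],0],[[0,0,0],[0,0.002,0.002],0]]'
python3 - <<'E'
from h import *
rel(-26,45,[.5,-.175,.054])
E
```

```text
clock: 6.75
tool_pos: [0.5028, -0.1683, 0.0536]
eef_rot: [0.9, -0.21, 0.085, -0.373]
contact_force: [0.2, 0.1, -3.0]
opening: 0.706
clock: 7.05
tool_pos: [0.5034, -0.1686, 0.0516]
eef_rot: [0.9, -0.209, 0.086, -0.373]
contact_force: [0.3, -0.8, -3.2]
opening: 0.699
clock: 7.35
tool_pos: [0.5032, -0.1686, 0.0484]
eef_rot: [0.9, -0.209, 0.086, -0.373]
contact_force: [0.4, -0.8, -3.1]
opening: 0.7
turn [-0.0002, -0.0002, -0.0032] shift [-0.0001, 0.0011, 0.002] q [1.14, 1.25, -0.87, 1.89, 0.14, 0.4, 0.09] G [0.4998, -0.1756, 0.0562]
```

```bash
python3 -m pendant '[[[0,0,0],[0,0.001,0.001],0],[[0,0,0],[0,0.001,0.001],0]]'
python3 -m pendant '[[[0,0,0],[0,0.001,0.001],0],[[0,0,0],[0,0.001,0.001],0]]'
python3 -m pendant '[[[0,0,0],[0,0.001,0.001],0],[[0,0,0],[0,0.001,0.001],0]]'
```

```text
clock: 7.55
tool_pos: [0.5033, -0.1685, 0.0481]
eef_rot: [0.9, -0.209, 0.086, -0.373]
contact_force: [-3.0, -2.9, 3.7]
opening: 0.702
clock: 7.75
tool_pos: [0.5032, -0.1685, 0.048]
eef_rot: [0.9, -0.209, 0.086, -0.374]
contact_force: [-8.6, -6.3, 13.9]
opening: 0.696
clock: 7.95
tool_pos: [0.5031, -0.1684, 0.0478]
eef_rot: [0.9, -0.208, 0.086, -0.374]
contact_force: [-11.5, -9.9, 22.5]
opening: 0.701
```

```bash
python3 -m pendant '[[[0,0,0],[0,-0.001,-0.001],0],[[0,0,0],[0,-0.0015,-0.0015],0.75],[[0,0,0],[0,-0.0015,-0.0015],0.82],[[0,0,0],[0,-0.0015,-0.0015],1],[[0,0,0],[0,-0.0015,-0.0015],1],[[0,0,0],[0,-0.0015,-0.0015],1]]'
python3 -m pendant '[[[0,0,0],[0,-0.0015,-0.015],1],[[0,0,0],[0,-0.0015,-0.04],1],[[0,0,0],[0,-0.0015,-0.07],1],[[0,0,0],[0,-0.0015,-0.11],1],[[0,0,0],[0,-0.0015,-0.15],1],[[0,0,0],[0,-0.0015,-0.18],1],[[0,0,0],[0,-0.0015,-0.2],1],[[0,0,0],[0,-0.0015,-0.2],1]]'
python3 - <<'E'
from h import *
a=snap('side','s3'); b=snap('top','t3')
C=np.zeros((400,800,3),np.uint8)
C[:,:400]=cv2.resize(a[100:220,250:370],(400,400),interpolation=2)
C[:,400:]=cv2.resize(b[190:310,320:440],(400,400),interpolation=2)
cv2.imwrite('pics/c3.png',C[:,:,::-1])
rel(0,0,[.53,.19,.25])
E
```

```text
clock: 8.55
tool_pos: [0.5033, -0.1683, 0.0462]
eef_rot: [0.9, -0.209, 0.086, -0.373]
contact_force: [0.0, 0.8, -0.1]
opening: 0.999
clock: 9.35
tool_pos: [0.442, -0.2974, 0.19]
eef_rot: [0.9, -0.211, 0.088, -0.372]
contact_force: [0.6, 0.2, -0.1]
opening: 0.997
turn [-0.7724, -0.1767, -0.4328] shift [-0.1337, -0.3703, 0.2995] q [1.4, 1.06, -0.99, 1.72, 0.07, 0.86, 0.15] G [0.4381, -0.3011, 0.1962]
```

View pics/c3.png

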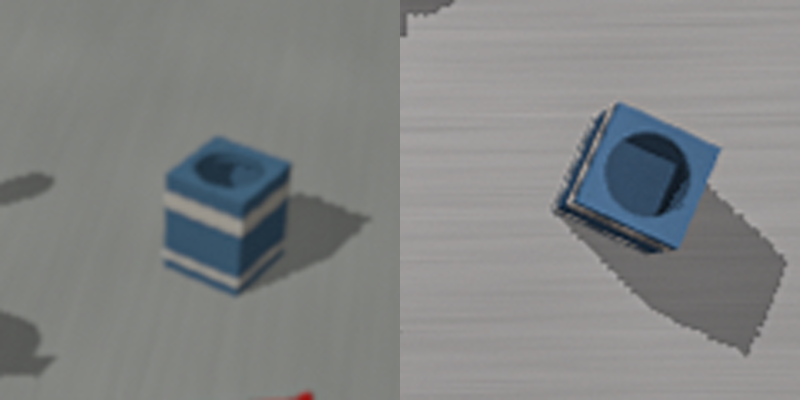

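```bash
python3 - <<'E'
from h import *
rel(-90,0,[.527,.194,.2])
E
```

```text
turn [-0.6997, 0.4392, 1.0538] shift [-0.138, -0.3366, 0.3365] q [1.4, 1.06, -0.99, 1.72, 0.07, 0.86, 0.15] G [0.4381, -0.3011, 0.1962]
```

```bash
python3 -m pendant '[[[-0.7,0.44,1.05],[-0.138,-0.34,0.336],1],[[-0.7,0.44,1.05],[-0.138,-0.34,0.336],1],[[-0.7,0.44,1.05],[-0.138,-0.34,0.336],1],[[-0.7,0.44,1.05],[-0.138,-0.34,0.336],1],[[-0.7,0.44,1.05],[-0.138,-0.34,0.336],1],[[-0.7,0.44,1.05],[-0.138,-0.34,0.336],1],[[-0.7,0.44,1.05],[-0.138,-0.34,0.336],1],[[-0.7,0.44,1.05],[-0.138,-0.34,0.336],1],[[-0.7,0.44,1.05],[-0.138,-0.34,0.336],1],[[-0.7,0.44,1.05],[-0.138,-0.34,0.336],1]]'
python3 -m pendant '[[[0,0,0],[0,0,0],1],[[0,0,0],[0,0,0],1],[[0,0,0],[0,0,0],1]]'
python3 - <<'E'
from h import *
rel(-90,0,[.527,.194,.2])
im=snap('wrist','w4')
for z in(.006,.032,.069): print(proj('w4',[.527,.194,z]).round(1))
E
```

```text
clock: 10.45
tool_pos: [0.5051, 0.0707, 0.1836]
eef_rot: [0.764, -0.642, 0.005, -0.058]
contact_force: [0.3, -1.5, -1.6]
opening: 0.996
clock: 10.75
tool_pos: [0.5055, 0.0678, 0.1837]
eef_rot: [0.765, -0.642, 0.005, -0.06]
contact_force: [0.4, -1.0, -1.1]
opening: 1.001
turn [-0.0915, 0.0783, 0.1746] shift [-0.1205, -0.043, 0.0074] q [-0.25, 0.62, 0.1, 2.07, -0.35, 0.38, -1.24] G [0.5046, 0.0669, 0.1946]
[177.3 171.6]
[166.9 173.8]
[148.6 177.6]
```

View pics/w4.png

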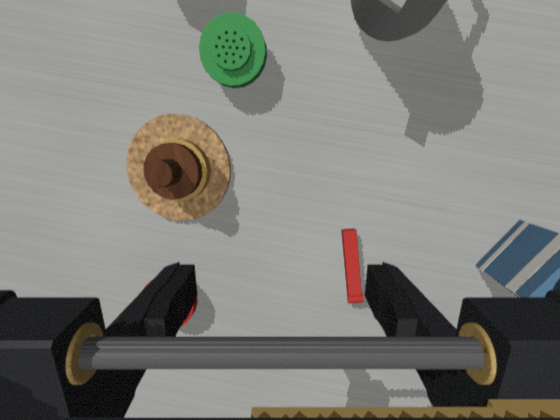

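Trivet at (178,167) and the nested lids at (172,170) agree with the estimate. I finish the hover move and re-measure there.

```bash
python3 -m pendant '[[[-0.0915,0.078,0.1746],[-0.12,-0.043,0.007],1],[[-0.0915,0.078,0.1746],[-0.12,-0.043,0.007],1],[[-0.0915,0.078,0.1746],[-0.12,-0.043,0.007],1],[[-0.0915,0.078,0.1746],[-0.12,-0.043,0.007],1],[[-0.0915,0.078,0.1746],[-0.12,-0.043,0.007],1],[[-0.0915,0.078,0.1746],[-0.12,-0.043,0.007],1],[[-0.0915,0.078,0.1746],[-0.12,-0.043,0.007],1]]'
python3 - <<'E'
from h import *
rel(-90,0,[.527,.194,.15])
im=snap('wrist','w5');h=cv2.cvtColor(im,cv2.COLOR_RGB2HSV)
m=cv2.inRange(h,(5,60,90),(25,255,255));m[320:]=0
d=cv2.inRange(h,(0,60,10),(12,255,115));d[320:]=0
y=cv2.inRange(h,(18,110,80),(30,255,255));y[320:]=0
for mm in(m,d,y):
    cs=sorted(cv2.findContours(mm,cv2.RETR_EXTERNAL,cv2.CHAIN_APPROX_NONE)[0],key=cv2.contourArea)[::-1][:2]
    for c in cs:
      if len(c)>8:print(cv2.contourArea(c),[np.round(t,1).tolist() for t in cv2.fitEllipse(cv2.convexHull(c))])
for z in(.006,.032,.045,.069): print(proj('w5',[.527,.194,z]).round(1))
E
```

```text
clock: 11.5
tool_pos: [0.5284, 0.1915, 0.1904]
eef_rot: [-0.706, 0.709, -0.0, 0.001]
contact_force: [0.3, -0.3, 0.1]
opening: 0.998
turn [-0.0014, 0.0002, -0.0044] shift [-0.0025, 0.0015, 0.0514] q [-0.63, 0.71, 0.35, 1.83, -0.37, 0.66, -1.64] G [0.5284, 0.1915, 0.2014]
8193.0 [[278.6, 192.1], [101.5, 104.4], 93.6]
2170.0 [[287.8, 201.5], [53.4, 53.7], 7.1]
87.5 [[451.5, 258.5], [5.2, 74.0], 169.0]
499.5 [[287.5, 198.1], [61.7, 63.6], 165.6]
[278.8 197.7]
[278.7 204.5]
[278.6 208.3]
[278.4 216.3]
```

View pics/w5.png

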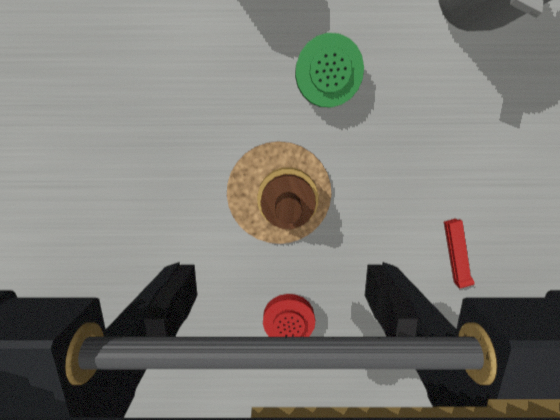

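```bash
python3 - <<'E'
from h import *
print(pl('w5',287.5,198.1,.032),pl('w5',287.8,201.5,.045),pl('w5',288,208,.069))
# top view cross-check
a=cv2.imread('pics/t3.png');h=cv2.cvtColor(a,cv2.COLOR_BGR2HSV)
y=cv2.inRange(h,(0,50,20),(14,255,110));c=max([k for k in cv2.findContours(y[190:280,170:250],0,1)[0]],key=cv2.contourArea)
print(cv2.boundingRect(c))
L=pl('w5',287.7,199,.032)
rel(-90,0,[L[0],L[1],.12]); rel(-90,0,[L[0],L[1],.029])
b=cv2.inRange(h,(95,90,30),(125,255,255)) # pot mouth centre in top view
print('mouth top',pl('t3',394.4-.35,241.9-.35,.078),pl('t3',320+.3*649-.35,190+.3*176-.35,.078))
E
```

```text
[0.53337707 0.18544002 0.032     ] [0.53355826 0.18542791 0.045     ] [0.53442251 0.18577221 0.069     ]
(24, 29, 26, 26)
turn [-0.0016, 0.0005, -0.0036] shift [0.0069, -0.004, 0.0814] q [-0.63, 0.71, 0.35, 1.83, -0.37, 0.66, -1.64] G [0.5284, 0.1921, 0.2014]
turn [-0.0016, 0.0005, -0.0036] shift [0.007, -0.0038, 0.1724] q [-0.63, 0.71, 0.35, 1.83, -0.37, 0.66, -1.64] G [0.5284, 0.1921, 0.2014]
mouth top [ 0.50095598 -0.17289769  0.078     ] [ 0.4959256  -0.39493052  0.078     ]
```

```bash
python3 -m pendant '[[[0,0,-0.004],[0.003,-0.002,0.03],1],[[0,0,-0.004],[0.0068,-0.0045,0.07],1],[[0,0,-0.004],[0.0068,-0.0045,0.1],1],[[0,0,-0.004],[0.0068,-0.0045,0.125],1],[[0,0,-0.004],[0.0068,-0.0045,0.145],1],[[0,0,-0.004],[0.0068,-0.0045,0.16],1],[[0,0,-0.004],[0.0068,-0.0045,0.168],1],[[0,0,-0.004],[0.0068,-0.0045,0.1715],1],[[0,0,-0.004],[0.0068,-0.0045,0.1715],1],[[0,0,-0.004],[0.0068,-0.0045,0.1715],1]]'
python3 - <<'E'
from h import *
rel(-90,0,[.5335,.1854,.029])
im=snap('wrist','w6')
E
```

```text
clock: 12.55
tool_pos: [0.5338, 0.1882, 0.0196]
eef_rot: [0.709, -0.706, 0.001, -0.002]
contact_force: [-0.5, -0.5, -0.4]
opening: 0.999
turn [-0.0034, 0.0014, 0.0044] shift [0.0028, 0.0003, 0.0016] q [-0.52, 0.98, 0.17, 1.89, -0.47, 0.31, -1.54] G [0.5337, 0.1882, 0.0306]
```

View pics/w6.png

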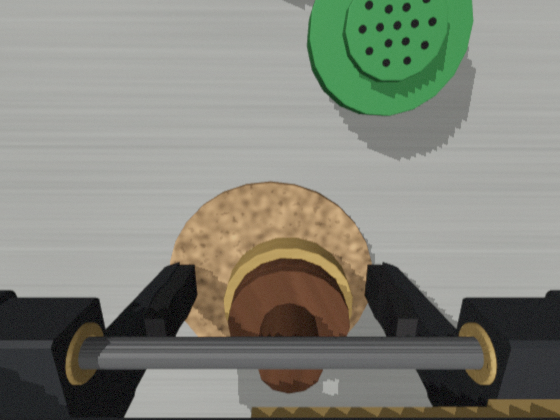

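```bash
python3 -m pendant '[[[-0.003,0.001,0.004],[0.003,0.0003,0.001],1],[[-0.003,0.001,0.004],[0.003,0.0003,0.001],1],[[-0.003,0.001,0.004],[0.003,0.0003,0.001],0.75],[[-0.003,0.001,0.004],[0.003,0.0003,0.001],0.72],[[-0.003,0.001,0.004],[0.003,0.0003,0.001],0.69],[[-0.003,0.001,0.004],[0.003,0.0003,0.001],0.66],[[-0.003,0.001,0.004],[0.003,0.0003,0.001],0.6],[[-0.003,0.001,0.004],[0.003,0.0003,0.001],0],[[-0.003,0.001,0.004],[0.003,0.0003,0.001],0]]' 25
python3 - <<'E'
from h import *
rel(-90,0,[.5335,.1854,.029])
E
```

```text
clock: 13.5
tool_pos: [0.5329, 0.1851, 0.0178]
eef_rot: [0.707, -0.707, -0.0, 0.0]
contact_force: [0.6, -0.7, -0.1]
opening: 0.669
turn [0.0009, 0.0, 0.0005] shift [-0.0003, -0.0006, -0.0002] q [-0.51, 0.98, 0.17, 1.89, -0.47, 0.31, -1.54] G [0.5329, 0.1851, 0.0288]
```

```bash
python3 -m pendant '[[[0,0,0],[0,0,0],0],[[0,0,0],[0,0,0],0]]' 30
python3 -m pendant '[[[0,0,0],[0,0,-0.003],0],[[0,0,0],[0,0,-0.008],0],[[0,0,0],[0,0,-0.015],0],[[0,0,0],[0,0,-0.025],0],[[0,0,0],[0,0,-0.037],0],[[0,0,0],[0,0,-0.047],0],[[0,0,0],[0,0,-0.05],0],[[0,0,0],[0,0,-0.05],0]]'
python3 - <<'E'
from h import *
rel(-90,0,[.5335,.1854,.029])
im=snap('wrist','w7'); b=snap('side','s7')
C=np.zeros((420,800,3),np.uint8);C[:,:400]=cv2.resize(im[:,80:480],(400,420));C[:400,400:]=cv2.resize(b[190:310,215:335],(400,400),interpolation=2)
cv2.imwrite('pics/c7.png',C[:,:,::-1])
E
```

```text
clock: 13.7
tool_pos: [0.5329, 0.1851, 0.0178]
eef_rot: [0.707, -0.707, -0.0, 0.0]
contact_force: [-0.2, 0.1, 0.9]
opening: 0.669
clock: 14.5
tool_pos: [0.5334, 0.1853, 0.0686]
eef_rot: [0.707, -0.707, -0.0, -0.0]
contact_force: [-0.7, -0.9, -2.2]
opening: 0.671
turn [-0.0004, 0.0005, 0.0006] shift [-0.0001, -0.0001, 0.0506] q [-0.54, 0.9, 0.22, 1.89, -0.45, 0.41, -1.55] G [0.5334, 0.1853, 0.0796]
```

View pics/c7.png

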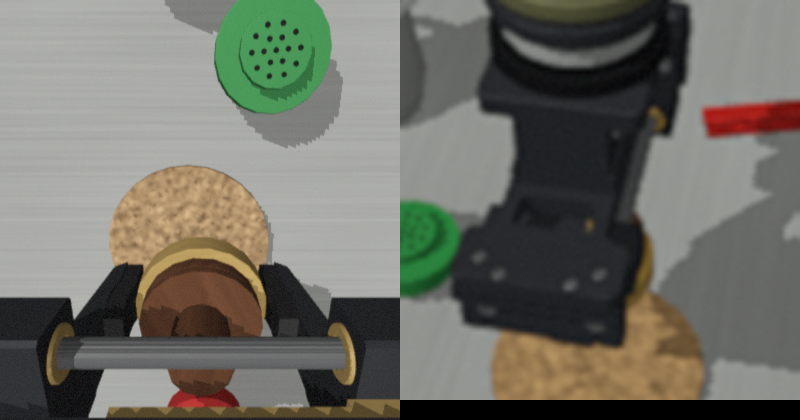

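The lids came up together. However, my fingertips reach about 8 mm below the flange and would hit the pot's 62 mm rim. I'll set the lids back on the trivet and grip higher, with the tips above the flange's underside.

```bash
python3 -m pendant '[[[0,0,0],[0,0,0.015],0],[[0,0,0],[0,0,0.03],0],[[0,0,0],[0,0,0.04],0],[[0,0,0],[0,0,0.046],0],[[0,0,0],[0,0,0.049],0],[[0,0,0],[0,0,0.0503],0],[[0,0,0],[0,0,0.0503],0]]'
python3 -m pendant '[[[0,0,0],[0,0,0],0.69],[[0,0,0],[0,0,0],0.74],[[0,0,0],[0,0,0],0.78],[[0,0,0],[0,0,-0.003],0.78],[[0,0,0],[0,0,-0.008],0.78],[[0,0,0],[0,0,-0.011],0.78],[[0,0,0],[0,0,-0.011],0.78],[[0,0,0],[0,0,-0.011],0.78]]'
python3 - <<'E'
from h import *
rel(-90,0,[.5335,.1854,.040])
E
```

```text
clock: 15.3
tool_pos: [0.5322, 0.1848, 0.0178]
eef_rot: [0.707, -0.707, -0.001, 0.001]
contact_force: [-1.3, -1.9, 1.9]
opening: 0.671
clock: 16.1
tool_pos: [0.533, 0.1852, 0.0287]
eef_rot: [0.707, -0.707, -0.0, 0.0]
contact_force: [1.2, -0.1, 0.4]
opening: 0.78
turn [0.0005, 0.0001, 0.0005] shift [-0.0002, -0.0005, -0.0003] q [-0.52, 0.96, 0.18, 1.89, -0.47, 0.33, -1.54] G [0.533, 0.1852, 0.0397]
```

```bash
python3 -m pendant '[[[0,0,0],[0,-0.0005,0],0.72],[[0,0,0],[0,-0.0005,0],0.69],[[0,0,0],[0,-0.0005,0],0.66],[[0,0,0],[0,-0.0005,0],0.6],[[0,0,0],[0,-0.0005,0],0],[[0,0,0],[0,-0.0005,0],0],[[0,0,0],[0,-0.0005,0],0]]' 30
python3 -m pendant '[[[0,0,0],[0,0,-0.003],0],[[0,0,0],[0,0,-0.008],0],[[0,0,0],[0,0,-0.015],0],[[0,0,0],[0,0,-0.03],0],[[0,0,0],[0,0,-0.05],0],[[0,0,0],[0,0,-0.07],0],[[0,0,0],[0,0,-0.09],0],[[0,0,0],[0,0,-0.11],0],[[0,0,0],[0,0,-0.125],0],[[0,0,0],[0,0,-0.13],0]]'
python3 - <<'E'
from h import *
rel(-90,0,[.42,-.173,.17])
E
```

```text
clock: 16.8
tool_pos: [0.5334, 0.1851, 0.0284]
eef_rot: [0.707, -0.707, -0.0, 0.0]
contact_force: [0.3, -0.4, -1.3]
opening: 0.672
clock: 17.8
tool_pos: [0.5345, 0.1853, 0.1612]
eef_rot: [0.707, -0.707, 0.0, -0.001]
contact_force: [-0.5, 0.1, -2.9]
opening: 0.67
turn [-0.0027, 0.0014, 0.0003] shift [0.3583, 0.1146, 0.0014] q [-0.6, 0.75, 0.32, 1.85, -0.4, 0.6, -1.6] G [0.5345, 0.1853, 0.1722]
```

```bash
python3 -m pendant '[[[0,0,0],[0.01,0.003,0],0],[[0,0,0],[0.03,0.01,0],0],[[0,0,0],[0.06,0.02,0],0],[[0,0,0],[0.09,0.029,0],0],[[0,0,0],[0.12,0.038,0],0],[[0,0,0],[0.15,0.048,0],0],[[0,0,0],[0.18,0.058,0],0],[[0,0,0],[0.205,0.066,0],0],[[0,0,0],[0.22,0.071,0],0],[[0,0,0],[0.22,0.071,0],0]]'
python3 -m pendant '[[[0,0,0],[0.01,0.003,0],0],[[0,0,0],[0.03,0.01,0],0],[[0,0,0],[0.06,0.02,0],0],[[0,0,0],[0.09,0.03,0],0],[[0,0,0],[0.115,0.038,0],0],[[0,0,0],[0.132,0.042,0],0],[[0,0,0],[0.137,0.043,0],0],[[0,0,0],[0.137,0.043,0],0],[[0,0,0],[0.137,0.043,0],0]]'
python3 - <<'E'
from h import *
rel(-90,0,[.5013,-.1725,.17])
im=snap('wrist','w8');h=cv2.cvtColor(im,cv2.COLOR_RGB2HSV)
print(proj('w8',[.501,-.1725,.078]))
snap('side','s8')
b=cv2.inRange(h,(95,90,30),(125,255,255));cs=sorted(cv2.findContours(b,1,cv2.CHAIN_APPROX_NONE)[0],key=cv2.contourArea)[::-1][:4]
for c in cs: print(cv2.contourArea(c),cv2.minAreaRect(c),cv2.fitEllipse(c) if len(c)>5 else '')
E
```

```text
clock: 18.8
tool_pos: [0.4606, -0.0382, 0.1583]
eef_rot: [-0.705, 0.709, 0.001, -0.002]
contact_force: [0.3, 0.2, -1.6]
opening: 0.67
clock: 19.7
tool_pos: [0.4202, -0.1705, 0.1585]
eef_rot: [0.708, -0.706, -0.001, -0.0]
contact_force: [0.2, 0.4, -2.2]
opening: 0.672
turn [0.0008, 0.001, 0.0027] shift [0.0022, -0.0811, -0.0006] q [0.19, 0.64, 0.15, 2.16, -0.27, 0.35, -1.01] G [0.4202, -0.1705, 0.1695]
[285.03404962 116.75924316]
8880.0 ((283.3999938964844, 111.69999694824219), (97.04534149169922, 98.38699340820312), 26.56505012512207) ((283.92584228515625, 111.66525268554688), (108.15220642089844, 114.73978424072266), 179.5490264892578)
2.0 ((256.0, 93.0), (1.4142134189605713, 1.4142134189605713), 45.0) 
2.0 ((264.0000305175781, 142.0), (1.4142134189605713, 1.4142134189605713), 45.0) 
2.0 ((320.0000305175781, 143.00003051757812), (1.4142134189605713, 1.4142134189605713), 45.0)
```

View pics/w8.png

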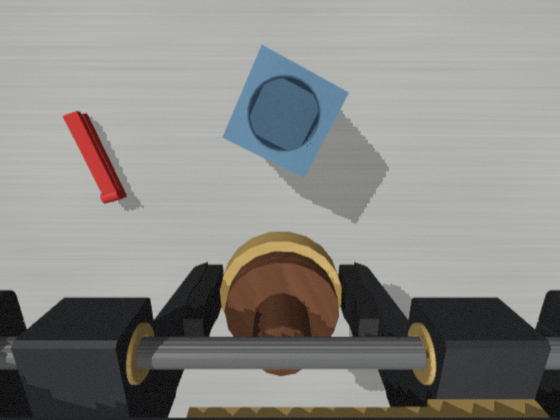

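```bash
python3 - <<'E'
from h import *
z=np.load('pics/w8.npz');print('cam',z['c'])
M=pl('w8',284,112.6,.078);print('mouth',M)
for zz in(.148,.162):print(zz,pl('w8',281,232.5,zz)-[.03,0,0])
im=cv2.imread('pics/w8.png');h=cv2.cvtColor(im,cv2.COLOR_BGR2HSV)
m=cv2.inRange(h,(15,80,60),(30,255,255));m[320:]=0;m[:,:215]=0;m[:,345:]=0
ys,xs=np.nonzero(m);print(xs.min(),xs.max(),ys.min())
E
```

```text
cam [ 0.50422159 -0.16977408  0.29728016]
mouth [ 0.50359666 -0.17180068  0.078     ]
0.148 [ 0.4164455  -0.17004859  0.148     ]
0.162 [ 0.42186393 -0.17002284  0.162     ]
220 341 232
```

```bash
python3 -m pendant '[[[0.001,0.001,0.003],[0.0005,-0.01,0],0],[[0.001,0.001,0.003],[0.0017,-0.03,0],0],[[0.001,0.001,0.003],[0.0017,-0.055,0],0],[[0.001,0.001,0.003],[0.0017,-0.075,0],0],[[0.001,0.001,0.003],[0.0017,-0.0833,0],0],[[0.001,0.001,0.003],[0.0017,-0.0833,0.01],0],[[0.001,0.001,0.003],[0.0017,-0.0833,0.025],0],[[0.001,0.001,0.003],[0.0017,-0.0833,0.04],0],[[0.001,0.001,0.003],[0.0017,-0.0833,0.05],0],[[0.001,0.001,0.003],[0.0017,-0.0833,0.05],0]]'
python3 - <<'E'
from h import *
rel(-90,0,[.5035,-.1722,.1114])
E
```

```text
clock: 20.8
tool_pos: [0.501, -0.1732, 0.107]
eef_rot: [-0.706, 0.708, 0.001, -0.001]
contact_force: [-0.2, -0.2, -1.2]
opening: 0.671
turn [0.0039, 0.0002, -0.003] shift [-0.001, -0.0025, 0.0066] q [0.15, 0.8, 0.15, 1.97, -0.29, 0.4, -1.05] G [0.5011, -0.1732, 0.118]
```

```bash
python3 -m pendant '[[[0.003,0,-0.002],[-0.0005,-0.0015,0.003],0],[[0.003,0,-0.002],[-0.0005,-0.0015,0.006],0],[[0.003,0,-0.002],[-0.0005,-0.0015,0.008],0],[[0.003,0,-0.002],[-0.0005,-0.0015,0.008],0]]'
python3 -m pendant '[[[0,0,0],[0,0,0.0015],0],[[0,0,0],[0,0,0.003],0],[[0,0,0],[0,0,0.003],0]]'
python3 -m pendant '[[[0,0,0],[0,0,0.0015],0],[[0,0,0],[0,0,0.003],0],[[0,0,0],[0,0,0.003],0]]'
```

```text
clock: 21.2
tool_pos: [0.5045, -0.1731, 0.1006]
eef_rot: [-0.707, 0.707, -0.001, 0.001]
contact_force: [-0.4, -0.5, -2.8]
opening: 0.675
clock: 21.5
tool_pos: [0.5044, -0.1731, 0.0974]
eef_rot: [-0.707, 0.707, -0.001, 0.001]
contact_force: [-0.3, -0.3, -1.5]
opening: 0.672
clock: 21.8
tool_pos: [0.5044, -0.1731, 0.0943]
eef_rot: [-0.707, 0.707, -0.001, 0.001]
contact_force: [-0.4, -0.7, -1.6]
opening: 0.672
```

```bash
python3 -m pendant '[[[0,0,0],[0,0,0.0015],0],[[0,0,0],[0,0,0.0025],0],[[0,0,0],[0,0,0.0025],0]]'
python3 -m pendant '[[[0,0,0],[0,0,0.0015],0],[[0,0,0],[0,0,0.0025],0],[[0,0,0],[0,0,0.0025],0]]'
python3 -m pendant '[[[0,0,0],[0,0,0.001],0],[[0,0,0],[0,0,0.001],0]]'
```

```text
clock: 22.1
tool_pos: [0.5044, -0.1731, 0.0919]
eef_rot: [-0.707, 0.707, -0.001, 0.001]
contact_force: [-0.1, 0.3, -1.3]
opening: 0.674
clock: 22.4
tool_pos: [0.5045, -0.1731, 0.0894]
eef_rot: [-0.707, 0.707, -0.001, 0.001]
contact_force: [0.3, -0.6, -3.0]
opening: 0.672
clock: 22.6
tool_pos: [0.5046, -0.1732, 0.0885]
eef_rot: [-0.707, 0.707, -0.002, 0.001]
contact_force: [-0.1, -0.4, -1.4]
opening: 0.67
```

```bash
python3 -m pendant '[[[0,0,0],[0,0,0.0007],0],[[0,0,0],[0,0,0.0007],0]]'
python3 -m pendant '[[[0,0,0],[0,0,0.0007],0],[[0,0,0],[0,0,0.0007],0]]'
```

```text
clock: 22.8
tool_pos: [0.5046, -0.1732, 0.0884]
eef_rot: [-0.707, 0.707, -0.002, 0.001]
contact_force: [-0.4, 1.1, 3.7]
opening: 0.67
clock: 23.0
tool_pos: [0.5046, -0.1732, 0.0883]
eef_rot: [-0.707, 0.707, -0.002, 0.001]
contact_force: [-1.3, 1.3, 12.3]
opening: 0.673
```

```bash
python3 -m pendant '[[[0,0,0],[0,0,-0.001],0.69],[[0,0,0],[0,0,-0.001],0.74],[[0,0,0],[0,0,-0.001],0.8],[[0,0,0],[0,0,-0.001],1],[[0,0,0],[0,0,-0.001],1],[[0,0,0],[0,0,-0.005],1],[[0,0,0],[0,0,-0.02],1],[[0,0,0],[0,0,-0.05],1],[[0,0,0],[0,0,-0.08],1],[[0,0,0],[0,0,-0.1],1]]'
python3 -m pendant '[[[0,0,0],[0,0,0],1],[[0,0,0],[0,0,0],1]]'
python3 - <<'E'
from h import *
a=snap('wrist','w9'); b=snap('side','s9'); t=snap('top','t9')
C=np.zeros((420,800,3),np.uint8);C[:,:420]=a[:,70:490];C[:200,420:620]=cv2.resize(b[100:200,260:360],(200,200),interpolation=2);C[:200,620:800]=cv2.resize(t[190:290,350:440],(180,200),interpolation=2)
C[210:,420:700]=cv2.resize(b,(280,210))
cv2.imwrite('pics/c9.png',C[:,:,::-1])
rel(-90,0,[.504,-.173,.126])
E
```

```text
clock: 24.0
tool_pos: [0.5046, -0.1733, 0.1892]
eef_rot: [-0.707, 0.707, -0.002, 0.001]
contact_force: [1.1, -0.3, -0.5]
opening: 1.004
clock: 24.2
tool_pos: [0.5042, -0.1729, 0.1872]
eef_rot: [-0.707, 0.707, -0.002, 0.001]
contact_force: [-0.7, -0.3, 0.4]
opening: 1.001
turn [-0.0008, -0.0002, -0.0004] shift [0.0003, -0.0005, 0.071] q [0.11, 0.67, 0.22, 1.92, -0.25, 0.58, -1.08] G [0.5034, -0.1727, 0.197]
```

View pics/c9.png

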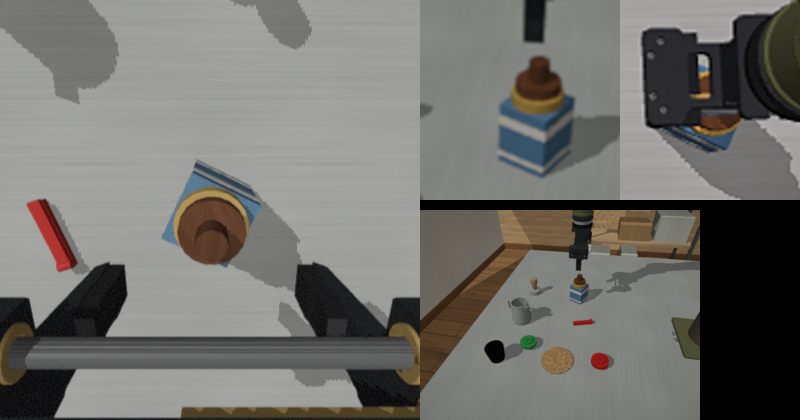

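```bash
python3 - <<'E'
from h import *
im=cv2.imread('pics/w9.png');h=cv2.cvtColor(im,cv2.COLOR_BGR2HSV)
d=cv2.inRange(h,(0,60,10),(14,255,150));d[300:]=0;d[:,:200]=0;d[:,360:]=0
c=max(cv2.findContours(d,0,1)[0],key=cv2.contourArea);print(cv2.boundingRect(c))
x,y,w,hh=cv2.boundingRect(c)
print('cap bottom/top',pl('w9',x+w/2,y,.105)-[.026,0,0],pl('w9',x+w/2,y,.092)-[.026,0,0],'knob top back', pl('w9',282,y+hh,.129)+[.012,0,0])
print(r.get_state()['tool_pos'])
E
```

```text
(248, 197, 68, 68)
cap bottom/top [ 0.50431391 -0.17339346  0.105     ] [ 0.50095146 -0.17346812  0.092     ] knob top back [ 0.50023923 -0.17335213  0.129     ]
[ 0.50345163 -0.17267581  0.18601616]
```

```bash
python3 -m pendant '[[[0,0,0],[0.0007,0.0015,0.02],1],[[0,0,0],[0.0007,0.0015,0.04],0.8],[[0,0,0],[0.0007,0.0015,0.055],0.6],[[0,0,0],[0.0007,0.0015,0.064],0.5],[[0,0,0],[0.0007,0.0015,0.068],0.45],[[0,0,0],[0.0007,0.0015,0.07],0.4],[[0,0,0],[0.0007,0.0015,0.07],0.4],[[0,0,0],[0.0007,0.0015,0.07],0.4]]' 15
python3 -m pendant '[[[0,0,0],[0,0,0],0.36],[[0,0,0],[0,0,0],0.33],[[0,0,0],[0,0,0],0.3],[[0,0,0],[0,0,0],0.28],[[0,0,0],[0,0,0],0.26],[[0,0,0],[0,0,0],0.24],[[0,0,0],[0,0,0],0.2],[[0,0,0],[0,0,0],0],[[0,0,0],[0,0,0],0]]' 15
```

```text
clock: 25.15
tool_pos: [0.5033, -0.174, 0.1176]
eef_rot: [-0.707, 0.707, -0.002, 0.001]
contact_force: [0.6, 0.1, 0.2]
opening: 0.404
clock: 26.05
tool_pos: [0.503, -0.1738, 0.1172]
eef_rot: [-0.707, 0.707, -0.002, 0.001]
contact_force: [0.0, 0.7, 2.4]
opening: 0.267
```

```bash
python3 -m pendant '[[[0,0,0],[0,0,-0.002],0],[[0,0,0],[0,0,-0.005],0],[[0,0,0],[0,0,-0.009],0],[[0,0,0],[0,0,-0.014],0],[[0,0,0],[0,0,-0.022],0],[[0,0,0],[0,0,-0.034],0],[[0,0,0],[0,0,-0.05],0],[[0,0,0],[0,0,-0.066],0],[[0,0,0],[0,0,-0.08],0],[[0,0,0],[0,0,-0.09],0]]' 20
python3 -m pendant '[[[0.001,0,0],[0,0,-0.006],0],[[0.001,0,0],[0,0,-0.01],0],[[0.001,0,0],[0,0,-0.01],0],[[0.001,0,0],[0,0,-0.01],0],[[0.001,0,0],[0,0,-0.01],0]]'
python3 - <<'E'
from h import *
a=snap('wrist','w10'); b=snap('side','s10'); t=snap('top','t10')
C=np.zeros((420,800,3),np.uint8);C[:,:420]=a[:,70:490];C[:,420:]=cv2.resize(b[60:200,250:376],(380,420),interpolation=2)
cv2.imwrite('pics/c10.png',C[:,:,::-1])
rel(-90,0,[.504,-.173,.126])
E
```

```text
clock: 27.05
tool_pos: [0.503, -0.1739, 0.2089]
eef_rot: [-0.707, 0.707, -0.002, 0.001]
contact_force: [1.2, 0.3, -1.6]
opening: 0.264
clock: 27.55
tool_pos: [0.5023, -0.1736, 0.2166]
eef_rot: [-0.707, 0.707, -0.001, 0.001]
contact_force: [0.5, 0.5, -0.5]
opening: 0.267
turn [-0.0034, -0.0008, -0.0006] shift [-0.0007, -0.0012, 0.1018] q [0.1, 0.62, 0.24, 1.9, -0.23, 0.65, -1.09] G [0.5024, -0.1736, 0.2278]
```

The picture limit is reached, so I check numerically: the inner lid's position on the pot, and the held lid's height and tilt.

```bash
python3 - <<'E'
from h import *
im=cv2.imread('pics/s10.png');h=cv2.cvtColor(im,cv2.COLOR_BGR2HSV)
for nm,lo,hi in(('wood',(0,60,10),(14,255,140)),('brass',(15,90,60),(30,255,255)),('blue',(95,90,30),(125,255,255))):
    m=cv2.inRange(h,lo,hi);m[:70]=0;m[200:]=0;m[:,:270]=0;m[:,:][:,370:]=0
    k,l,st,c=cv2.connectedComponentsWithStats(m)
    for i in np.argsort(-st[1:,4])[:3]+1:
        cc=cv2.findContours((l==i).astype('u1'),0,1)[0][0]
        print(nm,st[i].tolist(),c[i].round(1),[np.round(q,1).tolist() for q in cv2.minAreaRect(cc)])
for n,z in(('inner seat',.078),('flange top',.092),('boss top',.0985),('outer bottom if held',.193),('cap top',.206)):print(n,proj('s10',[.5025,-.173,z]).round(1))
E
python3 - <<'E'
from h import *
for n in('s3','s9','s10'):
    im=cv2.imread(f'pics/{n}.png');h=cv2.cvtColor(im,cv2.COLOR_BGR2HSV)
    m=cv2.inRange(h,(15,90,60),(30,255,255))[120:180,290:345];ys,xs=np.nonzero(m)
    print(n,len(xs),*( [xs.min()+290,xs.max()+290,ys.min()+120,ys.max()+120] if len(xs) else []))
E
```

```text
wood [270, 72, 45, 13, 359] [288.3  78.5] [[292.0, 78.0], [44.7, 10.8], 3.6]
wood [310, 85, 24, 23, 258] [321.8 100.4] [[321.8, 99.5], [19.4, 23.6], 56.3]
wood [299, 71, 1, 1, 1] [299.  71.] [[299.0, 71.0], [0.0, 0.0], 0.0]
brass [306, 139, 26, 18, 394] [318.3 147.2] [[318.5, 147.5], [17.0, 25.0], 90.0]
brass [270, 70, 30, 4, 95] [285.8  71.2] [[284.5, 71.5], [3.0, 29.0], 90.0]
brass [287, 77, 1, 1, 1] [287.  77.] [[287.0, 77.0], [0.0, 0.0], 0.0]
blue [300, 161, 36, 22, 366] [316.4 172.2] [[318.0, 172.4], [19.7, 35.9], 85.1]
blue [301, 148, 35, 17, 186] [318.  157.1] [[318.3, 156.6], [15.2, 34.4], 86.2]
blue [300, 179, 21, 9, 23] [310.2 183. ] [[310.0, 182.9], [21.5, 0.9], 23.2]
inner seat [317.7 149.4]
flange top [318.  144.1]
boss top [318.1 141.5]
outer bottom if held [320.4 101.9]
cap top [320.8  96. ]
s3 0
s9 197 306 331 142 156
s10 394 306 331 139 156
```

```bash
python3 -c "
from plant import r
print(r.get_state()['opening'],r.get_state()['clock']);print(r.finish_job())"
```

```text
0.2631603592420392 27.7
the job is handed in; nothing more can be done
None
```

The job is done and handed in at 27.7 s. The pot stands upright on the steel top with the brass inner lid seated in its mouth. The gripper holds the wooden outer lid about 9 cm above the inner lid.

**What happened on the way:** I lifted the lids once, then saw that the fingertips reached below the flange and would have hit the pot's rim. I set the lids back on the trivet, still nested, gripped the flange higher and carried on.

**Last checks**
- **Seating:** contact came at TCP height 88.4 mm, the value expected for a full seat. A picture taken before the final lift showed both lids level and nested on the pot.
- **Inner lid undisturbed:** after the lift, its visible edges in the side view (columns 306–331, bottom row 156) were the same as before.
- **Outer lid held:** the jaws read 0.263 to 0.267 open, about 23 mm, which fits the 24 mm knob. The tool is within 0.2° of vertical.

**Small disagreements and limits**
- The estimates of the mouth's position differed by about 2.5 mm. The plug still went in without side force.
- The jaws read about 59 mm on the 60 mm flange.
- The picture limit was used up before the final view, so the finished state was checked only by colour measurements. The held lid's own tilt was not measured.
- I saw no bystander displaced, but I did not measure their positions at the end.

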